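# Lock the baking sheet with the sprung tray lock

## Task

The baking sheet of empanadas lies in its loading cradle, but only one of the two sprung locks is set; the other one's push plate still stands fully out towards the robot. Push that slide all the way in and let it go, so that it springs back onto its stop pin and stays at mid stroke with its tongue over the sheet's rim. Leave the lock that is already set, both stop pins, the sheet and the things standing around alone.

Things in the scene. Friction and masses are not known exactly. Their poses are not given: they have to be found in the camera images.
- open_lock: Tray lock not yet set: fixed dark steel housing, light metal slide bar with an upright black push plate at its robot-side end. Left or right one of two like locks 170 mm apart. Origin: centre of the underside of its 130 x 70 mm foot, 4 mm above the table; x axis = push direction (push plate towards sheet), z up. Fixed housing: x -45..55 mm, y +-23 mm, 42 mm high; bridge round the pin 62 mm high.
- open_push (a point): Centre of the flat robot-side face of the open lock's black push plate; moves with the slide. The plate is 60 mm wide (y), 60 mm high, 8 mm thick; its top edge is 30 mm above this point, the table 46 mm below it. At joint 0 it lies at x = -113 mm in the lock's frame. Push along the lock's +x; the space in front is free.
- open_slide (a joint): Travel of the open slide along +x, m: 0 fully out (start), 0.050 fully in (end stop). A spring returns it, 3.3 N at 0, 8.8 N at 0.050; the pin adds up to 3 N from 0.004 to 0.026. Beyond 0.032 the stop pin has dropped behind the slide's tooth; let go, the slide comes back to rest at about 0.030 (mid stroke). Let go before that, it springs back to 0.
- open_pin (a joint): Lift of the open lock's sprung stop pin, m: 0 down; the slide's tooth lifts it to about 0.009 as it passes, then it drops to 0 by itself.
- open_pin_top (a point): Top of the open lock's stop pin: a steel knob 18 mm across and 12 mm high, at x = 30 mm in the lock's frame, 84 mm above the lock's origin when down. Not to be touched.
- open_tongue (a point): Far end of the open lock's slide bar (22 mm wide, 12 mm high), at the middle of its section. It is 65 mm ahead of the lock's origin at joint 0 (13 mm short of the sheet's rim) and about 17 mm over the rim when latched.
- set_lock: The like lock that is already set, its push plate 30 mm further in than the open one's. Not to be pushed. Origin: centre of the underside of its 130 x 70 mm foot, 4 mm above the table; x axis = push direction (push plate towards sheet), z up. Fixed housing: x -45..55 mm, y +-23 mm, 42 mm high; bridge round the pin 62 mm high.
- set_slide (a joint): Travel of the set lock's slide, m: latched at about 0.030 from the start; must stay there.
- set_pin (a joint): Lift of the set lock's stop pin, m: 0 down.
- set_push (a point): Centre of the robot-side face of the set lock's push plate (same size as the open one's).
- set_pin_top (a point): Top of the set lock's stop pin knob. Not to be touched.
- cradle: Fixed loading cradle, an aluminium plate 420 x 400 x 4 mm with 18 mm high rails on three sides of the sheet. Origin on the table midway between the two locks; x axis along the push direction, the plate spans x -90..+330 mm. Each lock's origin is at y = +85 or -85 mm.
- sheet: Loose aluminium baking sheet 240 x 330 x 18 mm with six empanadas (up to 26 mm high), 0.9 kg. Origin: under the middle of its lock-side rim, 78 mm ahead of the cradle's origin; it reaches 240 mm further along x.
- bowl: Loose steel bowl, rim 150 mm across, 65 mm high, beside the cradle. Origin: centre of its underside.
- cutter: Loose steel cutter ring, 90 mm across, 35 mm high, beside the cradle. Origin: centre of its underside.
- shaker: Loose metal shaker, 44 mm across, 85 mm high, standing on the cradle plate between the two locks. Origin: centre of its underside.

How it is judged:
By the outcome, as a careful person would: the job done as asked, in the order asked, and still so for the second after the job is handed in, with the robot touching nothing.
It also fails if it takes over 35 s, if anything falls off the work surface, if the arm or the gripper's body presses on something with over 40 N, if the wrist force passes 120 N, or if a joint passes its speed limit or range.

## Robot

A 6-joint arm with a two-finger parallel gripper is mounted at the origin on the work surface. World frame = base frame: x ahead of the robot, y to its left, z up, the work surface at z = 0. Lengths are in m, angles in rad, forces in N, time in s.
With the tool pointing down it reaches from about 0.375 to 0.975 m from the base axis. Payload 3.8 kg.
Tool frame: the origin (TCP) lies on the centre line of the jaws, within the pads' length; the fingertips stand 14 mm ahead of it and the grasp point (between the pads) lies 5 mm behind it; z points along the fingers, y is the line along which they close (so a half turn about z gives the same grasp; the last joint's range is limited). The gripper opens to 85 mm and grips with 20 to 120 N. Pads are 22 mm wide; open, the fingers measure 114 mm over their backs; the gripper's body (76 mm by 85 mm) begins 54 mm behind the grasp point. The pads swing forward as they close: fully open they stand 13 mm farther back than shut.
Start: joints at [1.179, 0.264, 1.604, -0, 1.274, -0.037], TCP at [0.234, 0.633, 0.245] pointing down, gripper open.
Joint ranges: [-2.63, 2.63], [-0.94, 2.18], [0.31, 2.57], [-1.31, 4.45], [0, 2.66], [-2.55, 2.55]. Speed limits (rad/s): [2.57, 2.57, 3.14, 3.14, 3.14, 3.14].

## Interface

Orientations are given as a rotation vector (axis times angle).
In Python, from workcell import bot, eyes, spot_in gives the robot as it stands.
- The arm moves only by the tool carry_out, never from a script. Its argument "series" is text: rows parted by semicolons, each of 4 numbers parted by spaces: the shift along the world's x, y, z in m, then the turn about the world's z in degrees. In form: tx ty tz roll; .... A call has 1 to 20 rows; each row shifts and turns the commanded pose from where the row before left it; what a row does not reach is not made up. A row lasts 1/8 s, in which the tool goes at most 62.5 mm and 10.7 degrees, less where a joint would pass 70% of its speed; a pose out of reach is approached as far as the arm can. A call is refused whole if a number of a shift passes 0.0625 or a number of a turn 10.7, either way. A call with a gripper value outside its range is refused whole. "jaw" is the gripper command: -1 is shut, 1 is fully open, values between are in proportion, set as the call begins (left out, the last holds). The fingers move at their own pace and stop on an object; "grip_force" is the grip in N (left out, the last holds). Time passes only in rows, so rows that do not move let the fingers close. It gives the time, the measured TCP pose, the force, the opening and the grip force at its end, in the units of the state.
- bot.read_state(): the state, without advancing time (a new reading comes with each control period).
- eyes.read_camera(name): name is "scene" or "top"; returns (picture, depth): 384x512x3 uint8, blue, green, red; 384x512 float32, m along the optical axis (not along the pixel's ray), 0 where there is no reading.
- eyes.get_calibration(name): a dict with "K" (3x3 intrinsics, pixels), "distortion" ([k1, k2, p1, p2, k3] as OpenCV has them; the pictures are not rectified), "position" and "rotation" of the camera in the world. Camera axes: x right, y down, z forward; pixel columns grow to the right and rows downward; lengths in m; the calibration is good to about 2 mm. A picture is of the moment at which its call begins. get_calibration takes no time and is no camera call.
- bot.finish_job(): hands the job in; it is judged then, once.
Trained networks look in the newest picture that a camera, given by its name, has taken for a name from the list of things; names that differ only in an ending like _2 or _b are one class to them, and where a whole thing is asked for, a point or a joint stands for the part that bears it (a point fixed in the world has none). Each returns a list of dicts, best first, with "score" (0 to 1); they miss things now and then, are a little off and sometimes report something else, mostly with a low value. They report only what shows in the picture. A call takes as long as a camera call.
- spot_in(camera, target): "rect" ([centre column, centre row, width, height] in pixels, round what is visible of it).
The state is a dict: "time": time; "q": joint angles; "joint_vel": joint speeds; "joint_torque": joint torques, N m; "tool_pos": TCP position; "tcp_rot": TCP orientation; "wrist_force": force on the tool from outside, world axes, zero at the start; "torque": the same for the moment, N m; "width": opening from 0.0 (shut) to 1.0 (fully open); "grip_force": force on a finger pad.
Only numpy, scipy, OpenCV 4.12 (cv2) and the standard library are available. Lean on these libraries where they do the work, as an engineer would, in place of code of your own. Each camera call takes 0.05 s, during which the arm holds its last target. There are 200 camera calls.

## Working session

There is one attempt and no reset: what is moved stays moved. The work goes in short steps, Python scripts to look and compute and a tool call to move; the robot and the scene stay as the last step left them, time stands still between calls to the robot, and variables do not carry over. Pictures are saved under pics/ and viewed, at most 10 in all, crops included, and the job is handed in when it is done.

Besides the shell and the picture viewer there is one more tool, called after "Call:" in YAML: its name, and indented under it one key for each argument. carry_out: Moves the arm, as the interface text tells. Its arguments: {"type":"object","properties":{"series":{"type":"string"},"jaw":{"type":"number"},"grip_force":{"type":"number"}},"required":["series"]}

```bash
mkdir -p pics
cat > h.py <<'E'
import numpy as np, cv2
from workcell import bot, eyes, spot_in
def cloud(n):
    p,d=eyes.read_camera(n); c=eyes.get_calibration(n)
    v,u=np.mgrid[:d.shape[0],:d.shape[1]]
    r=cv2.undistortPoints(np.stack([u,v],-1).reshape(-1,1,2).astype(float),np.array(c["K"]),np.array(c["distortion"])).reshape(*d.shape,2)
    P=np.dstack([r*d[...,None],d])@np.array(c["rotation"]).T+np.array(c["position"])
    P[d==0]=np.nan
    return p,P
E
python3 - <<'E'
from h import *
np.set_printoptions(precision=4,suppress=True)
print(bot.read_state())
ims=[]
for n in("scene","top"):
    p,P=cloud(n); np.savez(n,p=p,P=P); cv2.imwrite(f"pics/{n}.png",p)
    c=eyes.get_calibration(n);print(n,c["position"],np.array(c["rotation"]).tolist())
    for t in("open_push","set_push","open_lock","open_pin_top","set_pin_top","shaker"):
        for k in spot_in(n,t)[:3]:
            u,v=map(int,k["rect"][:2]); print(t,round(k["score"],2),np.round(k["rect"]),P[v,u])
E
```

```text
{'time': 0.0, 'q': array([ 1.1791,  0.2648,  1.6054, -0.    ,  1.2737, -0.0369]), 'joint_vel': array([ 0.0002,  0.0015, -0.0001, -0.0001,  0.0023,  0.0001]), 'joint_torque': array([  0.0005, -51.5099, -36.7319,   0.    ,   0.013 ,   0.    ]), 'tool_pos': array([0.2342, 0.6323, 0.2439]), 'tcp_rot': array([-0.5543, -3.0918,  0.0035]), 'wrist_force': array([0.8008, 0.1084, 0.1226]), 'torque': array([ 0.0283,  0.0192, -0.0356]), 'grip_force': 0.0, 'width': 1.0012695363603785}Traceback (most recent call last):
  File "<stdin>", line 6, in <module>
  File "h.py", line 7, in cloud
    P=np.dstack([r*d[...,None],d])@np.array(c["rotation"]).T+np.array(c["position"])
      ~~~~~~~~~~~~~~~~~~~~~~~~~~~~~~~~~~~~~~~~~~~~~~~~~~~~~~^~~~~~~~~~~~~~~~~~~~~~~~
ValueError: operands could not be broadcast together with shapes (384,512) (3,)
```

```bash
sed -i 's/@np.array(c\["rotation"\]).T/@cv2.Rodrigues(np.array(c["rotation"],float))[0].T/' h.py
python3 - <<'E'
from h import *
np.set_printoptions(precision=4,suppress=True)
for n in("scene","top"):
    p,P=cloud(n); np.savez(n,p=p,P=P); cv2.imwrite(f"pics/{n}.png",p)
    c=eyes.get_calibration(n);print(n,c["position"],c["rotation"])
    for t in("open_push","set_push","open_lock","open_pin_top","set_pin_top","shaker"):
        for k in spot_in(n,t)[:3]:
            u,v=map(int,k["rect"][:2]); print(t,round(k["score"],2),np.round(k["rect"]),P[v,u])
E
```

```text
scene [1.2364 0.7203 0.8508] [-0.9564 -2.3886  1.1609]
open_push 0.74 [246. 185.  56.  40.] [ 0.5206 -0.0895  0.0392]
open_push 0.5 [258. 218.   7.   6.] [0.6349 0.0875 0.0871]
set_push 0.7 [269. 220.  65.  40.] [0.5891 0.0788 0.0466]
open_lock 0.74 [242. 193.  61.  52.] [ 0.5625 -0.0608  0.0472]
open_pin_top 0.57 [227. 186.   7.   6.] [ 0.6016 -0.0805  0.0791]
open_pin_top 0.24 [249. 206.  14.  30.] [0.6042 0.0151 0.0633]
set_pin_top 0.4 [257. 221.   7.   7.] [0.6379 0.0868 0.0781]
set_pin_top 0.37 [193. 246. 135. 112.] [ 0.7866 -0.007   0.0174]
shaker 0.74 [251. 205.  17.  34.] [0.5985 0.0173 0.0685]
top [0.4651 0.022  1.1747] [-2.183   2.1469 -0.0719]
open_push 0.67 [305. 207.  27.  62.] [ 0.5382 -0.0709  0.0388]
set_push 0.9 [244. 184.  33.  68.] [0.5975 0.0935 0.0401]
set_push 0.22 [302. 208.  27.  67.] [ 0.5402 -0.0653  0.0065]
open_lock 0.77 [305. 207.  39.  65.] [ 0.5408 -0.0707  0.0404]
open_pin_top 0.53 [312. 184.   5.   5.] [ 0.5941 -0.084   0.091 ]
open_pin_top 0.16 [305. 205.  25.  60.] [ 0.546  -0.0705  0.0422]
set_pin_top 0.48 [249. 170.   4.  10.] [0.6313 0.0785 0.0865]
shaker 0.64 [279. 190.  14.  15.] [0.5776 0.0027 0.0887]
shaker 0.28 [242. 184.  33.  70.] [0.601  0.0995 0.0324]
```

View pics/scene.png

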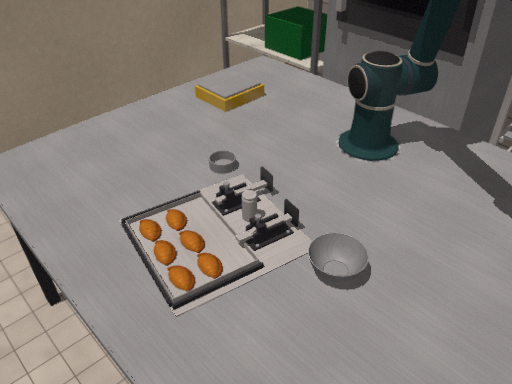

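View pics/top.png

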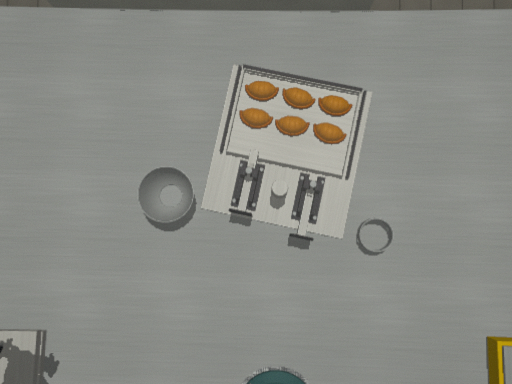

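Run:
```python
import numpy as np,cv2
np.set_printoptions(precision=4,suppress=True)
D=np.load("top.npz");p,P=D["p"],D["P"]
for n,(u,v) in dict(open=(301,238),set=(241,212)).items():
    m=np.zeros(P.shape[:2],bool);m[v-12:v+12,u-20:u+20]=1
    q=P[m&(P[...,2]>.055)&(p.max(2)<70)]; 
    r=cv2.minAreaRect(q[:,:2].astype(np.float32)); print("top",n,len(q),q.mean(0),r,cv2.boxPoints(r).tolist(), np.percentile(q[:,2],[5,50,95]))
# cradle plate mask -> direction
m=np.zeros(P.shape[:2],bool);m[60:245,195:380]=1
q=P[m&(P[...,2]>.0)&(P[...,2]<.03)&(p.min(2)>150)]
print("cradle",cv2.minAreaRect(q[:,:2].astype(np.float32)))
# pins
for n,(u,v) in dict(open=(312,184),set=(249,170)).items():
    w=P[v-7:v+8,u-7:u+8].reshape(-1,3); w=w[w[:,2]>.078]; print("pin",n,len(w),w.mean(0))
D=np.load("scene.npz");p,P=D["p"],D["P"]
for n,(u,v) in dict(open=(267,180),set=(291,214)).items():
    m=np.zeros(P.shape[:2],bool);m[v-16:v+16,u-10:u+11]=1
    q=P[m&(P[...,2]>.025)&(p.max(2)<60)]
    print("scene",n,len(q),np.median(q,0),cv2.minAreaRect(q[:,:2].astype(np.float32)),np.percentile(q[:,2],[2,98]))
crop=[cv2.resize(np.load(a)["p"][s],(400,400),interpolation=cv2.INTER_CUBIC) for a,s in(("top.npz",np.s_[150:250,225:325]),("scene.npz",np.s_[150:250,210:310]))]
cv2.imwrite("pics/c.png",np.hstack(crop))
```

```text
top open 48 [ 0.4593 -0.0576  0.0751] ((0.4591575264930725, -0.05806615203619003), (0.057433851063251495, 0.005179248750209808), 78.92761993408203) [[0.45110103487968445, -0.08575119078159332], [0.45618388056755066, -0.08674585819244385], [0.46721401810646057, -0.030381113290786743], [0.46213117241859436, -0.029386445879936218]] [0.0716 0.0753 0.078 ]
top set 42 [0.5202 0.1009 0.0743] ((0.52071213722229, 0.1014540046453476), (0.05592736601829529, 0.004693459719419479), 78.75623321533203) [[0.5129579901695251, 0.07448461651802063], [0.5175613760948181, 0.07356946170330048], [0.5284662842750549, 0.12842339277267456], [0.523862898349762, 0.12933854758739471]] [0.0666 0.0747 0.0783]
cradle ((0.6992091536521912, -0.02044546604156494), (0.39978551864624023, 0.41945627331733704), 78.55299377441406)
pin open 38 [ 0.5963 -0.0864  0.087 ]
pin set 38 [0.6291 0.0802 0.0872]
scene open 145 [ 0.4664 -0.048   0.055 ] ((0.46278971433639526, -0.05610628053545952), (0.059608280658721924, 0.011818138882517815), 78.13349914550781) [0.0265 0.0775]
scene set 229 [0.5288 0.1144 0.0531] ((0.5352150201797485, 0.11146274209022522), (0.07102315872907639, 0.043247323483228683), 35.84891128540039) [0.0269 0.076 ]
```

View pics/c.png

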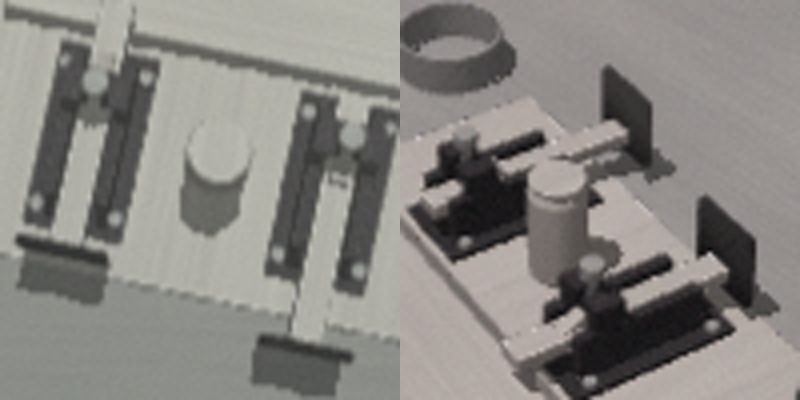

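Call:
carry_out:
  series: "0.0135 -0.049 0 0.64;0.0135 -0.049 0 0.64;0.0135 -0.049 0 0.64;0.0135 -0.049 0 0.64;0.0135 -0.049 0 0.64;0.0135 -0.049 0 0.64;0.0135 -0.049 0 0.64;0.0135 -0.049 0 0.64;0.0135 -0.049 0 0.64;0.0135 -0.049 0 0.64;0.0135 -0.049 0 0.64;0.0135 -0.049 0 0.64;0.0135 -0.049 0 0.64;0.0135 -0.049 0 0.64;0 0 0 0;0 0 0 0"
  jaw: -1

```text
time: 2.75
tool_pos: [0.4233, -0.0528, 0.2452]
tcp_rot: [-0.313, -3.126, -0.001]
wrist_force: [-0.1, 0.3, -0.2]
width: 0.004
grip_force: 0.0
```

Call:
carry_out:
  series: "0 0 -0.048 0;0 0 -0.048 0;0 0 -0.048 0;0 0 -0.048 0;0 0 0 0;0 0 0 0"

```text
time: 3.5
tool_pos: [0.4245, -0.0523, 0.0547]
tcp_rot: [0.308, 3.125, -0.0]
wrist_force: [0.2, -0.4, 0.7]
width: -0.001
grip_force: 0.0
```

Run:
```python
from h import *
ims=[cloud(n)[0] for n in("top","scene")]
cv2.imwrite("pics/d.png",np.hstack([cv2.resize(ims[0][170:270,240:340],(400,400),interpolation=2),cv2.resize(ims[1][130:230,220:320],(400,400),interpolation=2)]))
print(bot.read_state())
```

```text
{'time': 3.6, 'q': array([-1.81873894e-01,  3.81775218e-03,  2.28680483e+00,  9.79915543e-05,
        8.46245204e-01, -1.55517309e+00]), 'joint_vel': array([-0.00634532, -0.00369688,  0.0007897 ,  0.00168917, -0.00410758,
       -0.00125431]), 'joint_torque': array([ 1.11195326e-01, -2.83693993e+01, -2.81366640e+01,  6.02475266e-03,
        4.78238147e-02,  2.08859979e-03]), 'tool_pos': array([ 0.42578891, -0.05296272,  0.05577767]), 'tcp_rot': array([ 3.09360108e-01,  3.12158608e+00, -5.00378291e-04]), 'wrist_force': array([1.28014837, 0.12599765, 0.48931414]), 'torque': array([-0.04429848,  0.02468489, -0.03996913]), 'grip_force': 0.0, 'width': 0.00038029044159325375}
```

View pics/d.png

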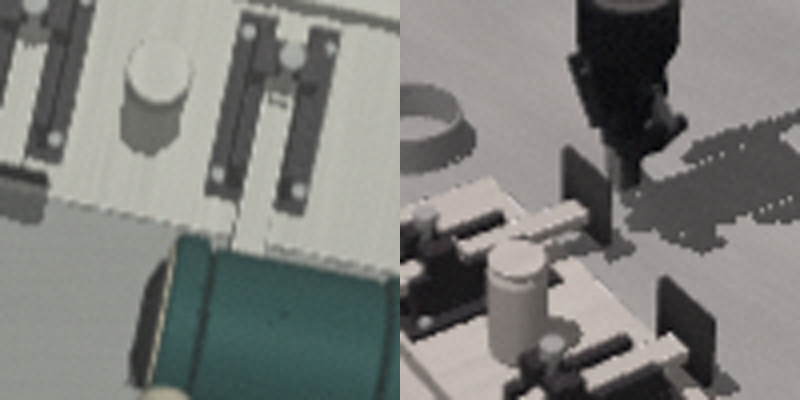

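Call:
carry_out:
  series: "0.0098 -0.002 0 0;0.0098 -0.002 0 0;0.0098 -0.002 0 0;0.0098 -0.002 0 0;0.0098 -0.002 0 0;0.0098 -0.002 0 0;0 0 0 0;0 0 0 0"

```text
time: 4.6
tool_pos: [0.4793, -0.0644, 0.0517]
tcp_rot: [-0.311, -3.118, -0.002]
wrist_force: [-8.1, 2.0, 1.8]
width: 0.002
grip_force: 3.5
```

Call:
carry_out:
  series: "0.0059 -0.0012 0 0;0.0049 -0.001 0 0;0 0 0 0;0 0 0 0"

```text
time: 5.1
tool_pos: [0.4897, -0.0665, 0.0516]
tcp_rot: [-0.311, -3.118, -0.002]
wrist_force: [-8.2, 3.1, 2.5]
width: -0.0
grip_force: 4.1
```

Call:
carry_out:
  series: "0.0029 -0.0006 0 0;0.0029 -0.0006 0 0;0 0 0 0;0 0 0 0"

```text
time: 5.6
tool_pos: [0.4931, -0.0672, 0.0516]
tcp_rot: [-0.31, -3.112, -0.003]
wrist_force: [-14.9, 4.1, 9.7]
width: -0.001
grip_force: 7.7
```

Call:
carry_out:
  series: "0.002 -0.0004 0 0;0 0 0 0;0 0 0 0"

```text
time: 5.98
tool_pos: [0.4931, -0.0672, 0.0515]
tcp_rot: [-0.31, -3.108, -0.003]
wrist_force: [-20.6, 5.0, 15.5]
width: -0.001
grip_force: 10.8
```

Call:
carry_out:
  series: "-0.0098 0.002 0 0;-0.0098 0.002 0 0;-0.0098 0.002 0 0;-0.0098 0.002 0 0;-0.0098 0.002 0 0;-0.0098 0.002 0 0;-0.0098 0.002 0 0;-0.0098 0.002 0 0;0 0 0.02 0;0 0 0.05 0;0 0 0.05 0;0 0 0.05 0;0 0.05 0 0;0 0.06 0 0;0 0.06 0 0;0 0.06 0 0;0 0.06 0 0;0 0.06 0 0;0 0 0 0;0 0 0 0"

```text
time: 8.48
tool_pos: [0.4219, 0.2967, 0.2228]
tcp_rot: [-0.309, -3.126, 0.002]
wrist_force: [0.4, -0.0, 0.7]
width: 0.001
grip_force: 0.0
```

Run:
```python
from h import *
p,P=cloud("top");s=cloud("scene")[0]
cv2.imwrite("pics/e.png",np.hstack([cv2.resize(p[150:250,225:325],(400,400),interpolation=2),cv2.resize(s[150:250,210:310],(400,400),interpolation=2)]))
q=P[195:250,280:325][(P[195:250,280:325,2]>.055)&(p[195:250,280:325].max(2)<70)]
print(cv2.minAreaRect(q[:,:2].astype(np.float32)),len(q))
print(bot.read_state()["wrist_force"])
```

```text
((0.4875527322292328, -0.06422450393438339), (0.05549117177724838, 0.00434714974835515), 78.77513122558594) 43
[-0.13913253 -0.47320603  0.20989589]
```

View pics/e.png

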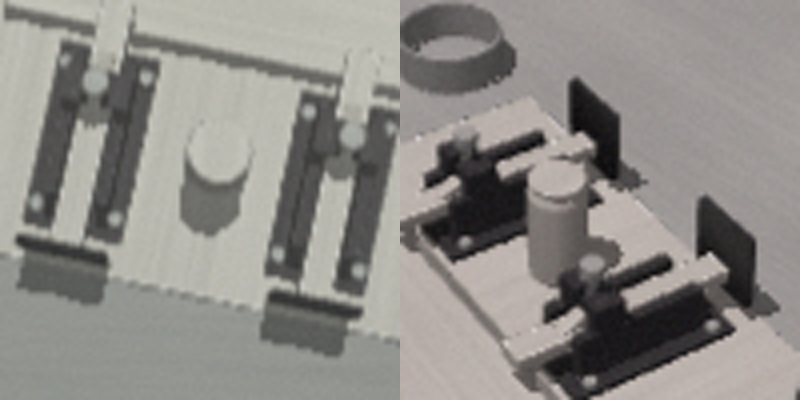

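The plate moved from 0.459 to 0.488 m, about 29 mm, so the slide is latched. Both locks now look alike, with the tongue over the rim (crop pixel ~(360,70)), and nothing else has moved.

```bash
python3 -c "
from workcell import bot
print(bot.finish_job())"
```

```text
the job is handed in; nothing more can be done
None
```

The open lock is set: I pushed its slide to the end stop and let it go, and it came to rest about 29 mm in with its tongue over the sheet's rim; the robot is clear, nothing else moved in the pictures, and the job is handed in.

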